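# Find the heavy side of a tube rotator drum and hold it lowest

## Task

The tube rotator's drum is loaded unevenly, and nobody can see from outside which side is heavy. Grip its square knob, turn the drum to and fro to feel where the weight lies, then bring the heavy side round to the lowest point and finish still gripping the knob, holding the drum still there so that a balance tube can be put in at the top. Leave the other things on the bench where they are.

Things in the scene. Friction and masses are not known exactly. Their poses are not given: they have to be found in the camera images.
- rotator: White bench tube rotator, fixed: foot 190 x 150 mm, 35 mm high, a neck at the back and a drum on a leaning axle. Origin on the bench under the centre of the drum's underside (150 mm up). z up, -x to its front (roughly towards the robot). The axle leans 25 degrees from vertical to the front: it points out along (-0.423, 0, 0.906) in this frame, so the front rim is the drum's lowest.
- drum: The turning drum: aluminium disc 184 mm across, 30 mm thick, with 8 alike white tube caps (26 mm across, 16 mm high, on a 74 mm radius) and a square knob in its middle. Origin at the centre of its underside, on the axle; z out along the axle, x and y turn with it. A weight of 0.49 to 0.75 kg is sealed inside, 70 mm off the axle, on any side (x, y, caps tell nothing), at first 35 degrees or more from lowest.
- rim (a point): Point on the rim of the drum's face (drum x 92, z 30 mm). How it turns: either way, over a full turn, against an even drag of 0.30 N m. The weight adds up to 0.14-0.22 N m (heavy side level with the axle; none when lowest or highest), so the drum stays where left and turns harder with the heavy side rising than sinking. At rest the drag may push either way: compare both directions.
- knob (a point): Point on the axle in the drum's black square knob, at the height to grip, 82 mm above the drum's underside. The knob is 34 x 34 mm and ends 18 mm beyond this point; 44 mm of it stand clear below this point, above a collar 52 mm wide and 8 mm high on the disc. z out along the axle; x and y are square to the knob's flat faces and turn with the drum.
- bottle_c (a point): Bystander: bottle with a blue cap, 68 mm across, 150 mm high; point half-way up.
- rack_c (a point): Bystander: orange rack, 100 x 60 mm, with red-capped tubes, 80 mm high; point half-way up.
- timer_c (a point): Bystander: flat white timer, 70 x 70 x 22 mm; point half-way up.
- tipbox_c (a point): Bystander: blue box with an orange lid, 122 x 87 x 65 mm; point half-way up.
- jar_c (a point): Bystander: round jar, 60 mm across, 70 mm high; point half-way up.
- block_c (a point): Bystander: aluminium tube block, 85 x 60 x 30 mm; point half-way up.

How it is judged (in metres and radians):
On the way:
1. the drum has been turned by its knob (contact force between the fingers and drum above 2 N and distance between the grasp point and knob below 0.035 m and distance of rim from where it was at the start of the episode above 0.025 m), for 0.1 s.
At the end, for the whole second after the job is handed in: The drum's heavy side is within 20 degrees of the lowest point, the drum is still (under 0.05 rad/s), and the fingers still grip its knob (over 3 N, grasp point within 35 mm of knob) (height (world z) of heavy below 0.1358 m and contact force between the fingers and drum above 3 N and distance between the grasp point and knob below 0.035 m and angular speed of drum below 0.05 rad/s); the arm keeps its last pose, push and grip.
It fails at once if a bystander was pushed more than 30 mm (distance of any of bottle_c, rack_c, timer_c, tipbox_c, jar_c, block_c from where it was at the start of the episode above 0.03 m).
It also fails if it takes over 67 s, if anything falls off the work surface, if the arm or the gripper's body presses on something with over 40 N, if the wrist force passes 120 N, or if a joint passes its speed limit or range.

## Robot

A 6-joint arm with a two-finger parallel gripper is mounted at the origin on the work surface. World frame = base frame: x ahead of the robot, y to its left, z up, the work surface at z = 0. Lengths are in mm, angles in rad, forces in N, time in s.
With the tool pointing down it reaches from about 250 to 725 mm from the base axis. Payload 4 kg.
Tool frame: the origin (TCP) lies on the centre line of the jaws, within the pads' length; the fingertips stand 25 mm ahead of it and the grasp point (between the pads) lies 6 mm ahead of it; z points along the fingers, y is the line along which they close (so a half turn about z gives the same grasp; the last joint's range is limited). The gripper opens to 85 mm and grips with 20 to 120 N. Pads are 22 mm wide; open, the fingers measure 114 mm over their backs; the gripper's body (76 mm by 85 mm) begins 54 mm behind the grasp point. The pads swing forward as they close: fully open they stand 13 mm farther back than shut.
Start: joints at [-1.185, 0.241, 0.005, 1.335, 0, 1.571], TCP at [188.148, -463.249, 256.306] pointing down, gripper open.
Joint ranges: [-2.72, 2.72], [-1.05, 1.87], [-1.09, 1.28], [-1.99, 2.15], [-1.42, 1.44], [-3.14, 3.14]. Speed limits (rad/s): [2.79, 2.79, 3.14, 3.14, 3.14, 3.14].

## Interface

Orientations are given as a rotation vector (axis times angle).
In Python, from station import sensors, optics, job gives the robot as it stands.
- The arm moves only by the shell command python3 -m crank 'ROWS' [FORCE]. ROWS is JSON, a list of rows, each an object with "delta_pos": the shift along the tool's x, y, z in units of 0.25 m (1.0 is 0.25 m), a list of three; "turn": the turn, a rotation vector about the tool's x, y, z in units of 180 degrees (1.0 is 180 degrees), a list of three; "jaw": the opening, from 0 (shut) to 1 (fully open). A call has 1 to 8 rows; each row shifts and turns the commanded pose from where the row before left it, along the tool's axes as they then stand; what a row does not reach is not made up. A row lasts 1/8 s, in which the tool goes at most 62.5 mm and 10.7 degrees, less where a joint would pass 70% of its speed; a pose out of reach is approached as far as the arm can. A call with a number of a shift or a turn outside -1 to 1 is refused whole. A call with a gripper value outside its range is refused whole. The fingers move at their own pace and stop on an object; FORCE is the grip in N (left out, the last holds). Time passes only in rows, so rows that do not move let the fingers close. It gives the time, the measured TCP pose, the force, the opening and the grip force at its end, in the units of the state.
- sensors.observe(): the state, without advancing time (a new reading comes with each control period).
- optics.grab_frame(name): name is "scene" or "top" or "wrist"; returns the picture (384x512x3 uint8, red, green, blue); there is no depth.
- optics.calibration(name): a dict with "mtx" (3x3 intrinsics, pixels), "k1" (the pictures are not rectified: a ray, as slopes to the right and down, at radius r is drawn at 1 + k1 r^2 times it, then the intrinsics apply), "rvec" (rotation vector, rad) and "tvec" (3), from world to camera coordinates, as OpenCV has them. Camera axes: x right, y down, z forward; pixel columns grow to the right and rows downward; lengths in mm; the calibration is good to about 2 mm. A picture is of the moment at which its call begins: read the wrist's pose just before it. calibration takes no time and is no camera call; for the wrist camera it gives the pose at the moment of the call.
- job.job_done(): hands the job in; it is judged then, once.
The state is a dict: "time": time; "q": joint angles; "joint_velocities": joint speeds; "effort": joint torques, N m; "ee_pos": TCP position; "tool_rot": TCP orientation; "contact_force": force on the tool from outside, world axes, zero at the start; "torque": the same for the moment, N m; "width": finger opening in mm; "grasp_force": force on a finger pad.
Only numpy, scipy, OpenCV 4.12 (cv2) and the standard library are available. Lean on these libraries where they do the work, as an engineer would, in place of code of your own. Each camera call takes 0.05 s, during which the arm holds its last target. There are 200 camera calls.

## Working session

There is one attempt and no reset: what is moved stays moved. The work goes in short steps, Python scripts to look and compute and a shell command to move; the robot and the scene stay as the last step left them, time stands still between calls to the robot, and variables do not carry over. Pictures are saved under pics/ and viewed, at most 10 in all, crops included, and the job is handed in when it is done.

```bash
mkdir -p pics; ls; python3 - <<'E'
from station import sensors, optics
import cv2,numpy as np
s=sensors.observe();print(s)
ims=[]
for n in("scene","top"):
    im=optics.grab_frame(n);c=optics.calibration(n);print(n,c)
    cv2.imwrite(f"pics/{n}0.png",im[:,:,::-1])
E
```

```text
pics
{'time': 0.0, 'q': array([-1.18499115e+00,  2.41391443e-01,  3.71025218e-03,  1.33522139e+00,
       -3.41106940e-06,  1.57079319e+00]), 'joint_velocities': array([-0.00013296,  0.00090211,  0.00031948, -0.00020944, -0.00019197,
        0.00042049]), 'effort': array([-5.10213049e-04, -3.72314930e+01,  2.52411246e+01,  1.71601254e-02,
        1.25324841e-04, -1.96683608e-06]), 'ee_pos': array([ 187.92782075, -462.69690264,  255.41834581]), 'tool_rot': array([-3.08129293e+00, -6.01878515e-01,  6.39098715e-04]), 'contact_force': array([-0.04410571, -0.06610001, -0.50057206]), 'torque': array([-0.01206269, -0.01512189,  0.01780517]), 'grasp_force': 0.0, 'width': 85.1097568003711}
scene {'mtx': array([[383.43068677,   0.        , 257.16686456],
       [  0.        , 383.43068677, 186.53566444],
       [  0.        ,   0.        ,   1.        ]]), 'k1': -0.09129065646035907, 'rvec': array([ 2.12208869,  1.5468043 , -0.44735019]), 'tvec': array([-238.40058499, -391.08408171, 1430.51367234])}
top {'mtx': array([[384.00562   ,   0.        , 254.06298559],
       [  0.        , 384.00562   , 185.66871003],
       [  0.        ,   0.        ,   1.        ]]), 'k1': -0.10400985642778314, 'rvec': array([ 2.19025499, -2.16539343,  0.0911946 ]), 'tvec': array([  24.35734403,  585.42457761, 1193.90684475])}
```

View pics/scene0.png

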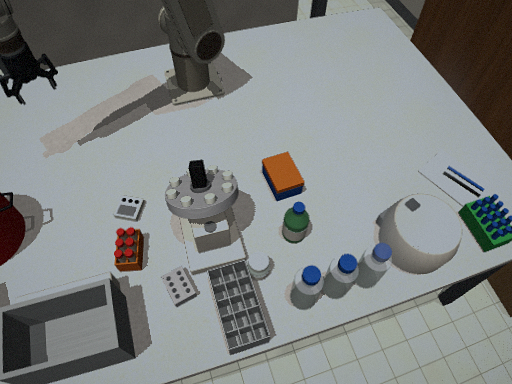

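View pics/top0.png

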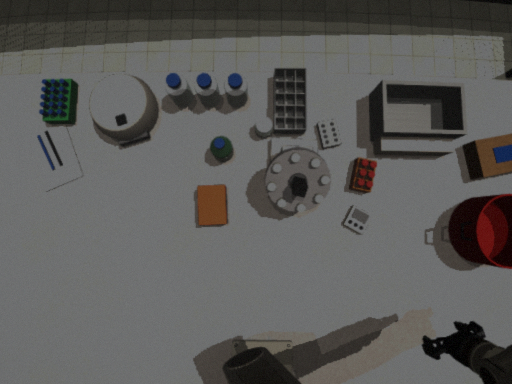

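The scene view shows the rotator drum at about (202,190) and its black knob at (197,174). In the top view the drum is at (298,181) and the knob at (299,186). The timer and rack lie to one side, the tip box and bottle to the other. I'll enlarge both views to pick the caps.

```bash
python3 - <<'E'
import cv2,numpy as np
a=cv2.imread("pics/scene0.png")[145:225,155:250];b=cv2.imread("pics/top0.png")[140:220,255:345]
A=cv2.resize(a,(570,480),interpolation=cv2.INTER_CUBIC)
B=cv2.resize(b,(540,480),interpolation=cv2.INTER_CUBIC)
out=np.hstack([A,cv2.convertScaleAbs(B,alpha=1.5)])
cv2.imwrite("pics/crop1.png",cv2.resize(out,None,fx=.72,fy=.72,interpolation=cv2.INTER_AREA))
for n,(im,x0,x1,y0,y1) in {"scene":("scene0",155,250,145,225),"top":("top0",255,345,140,220)}.items():
    g=cv2.cvtColor(cv2.imread(f"pics/{im}.png"),cv2.COLOR_BGR2GRAY)[y0:y1,x0:x1]
    for nm,m in(("dark",g<45),("bright",g>(185 if n=="scene" else 130))):
        k,l,st,ce=cv2.connectedComponentsWithStats(m.astype(np.uint8))
        print(n,nm,[(np.round(ce[i]+[x0,y0],1).tolist(),int(st[i,4])) for i in range(1,k) if st[i,4]>8])
    print(np.percentile(g,[5,25,50,75,90,97]))
E
```

```text
scene dark [([197.7, 174.2], 409), ([209.3, 222.2], 13)]
scene bright []
[ 26.95 108.   155.   170.   172.   173.  ]
top dark [([321.3, 144.0], 14), ([271.1, 161.1], 9), ([297.8, 186.2], 318)]
top bright []
[ 45.  71.  91. 110. 112. 114.]
```

View pics/crop1.png

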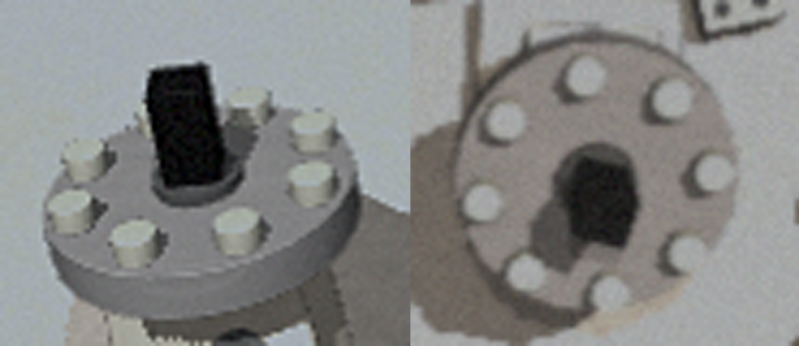

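```bash
cat > h.py <<'E'
import numpy as np,cv2
from scipy.spatial.transform import Rotation as R
def ray(c,p):
    p=np.atleast_2d(p).astype(float)
    d=np.array([c['k1'],0,0,0,0.])
    u=cv2.undistortPoints(p.reshape(-1,1,2),c['mtx'],d).reshape(-1,2)
    Rm=cv2.Rodrigues(c['rvec'])[0]
    v=np.c_[u,np.ones(len(u))]@Rm; v/=np.linalg.norm(v,axis=1)[:,None]
    return np.tile(-Rm.T@c['tvec'],(len(u),1)),v
def tri(c1,p1,c2,p2):
    out=[]
    for o1,v1,o2,v2 in zip(*ray(c1,p1),*ray(c2,p2)):
        s=np.linalg.lstsq(np.c_[v1,-v2],o2-o1,rcond=None)[0]
        a,b=o1+s[0]*v1,o2+s[1]*v2
        out.append(np.r_[(a+b)/2,np.linalg.norm(a-b)])
    return np.array(out)
def proj(c,P):
    return cv2.projectPoints(np.atleast_2d(P).astype(float),c['rvec'],c['tvec'],c['mtx'],np.array([c['k1'],0,0,0,0.]))[0].reshape(-1,2)
E
python3 - <<'E'
from h import *
from station import optics
cs,ct=optics.calibration("scene"),optics.calibration("top")
S=np.array([(238,224),(135,237),(72,205),(85,152),(250,98),(314,125),(311,180)])/4.32+[155,145]
T=np.array([(585,75),(672,98),(714,172),(688,250),(526,270),(484,202),(505,122)])
T=(T-[410,0])/4.32+[255,140]
P=tri(cs,S,ct,T);print(P.round(1))
Q=P[:,:3]
k=tri(cs,[[197.7,174.2]],ct,[[297.8,186.2]]);print("knob",k.round(1))
# circle centre by lstsq in plane
A=np.c_[Q[:,:2],np.ones(7)];co=np.linalg.lstsq(A,Q[:,2],rcond=None)[0]
n=np.array([-co[0],-co[1],1]);n/=np.linalg.norm(n)
print("n",n,"tilt",np.degrees(np.arccos(n[2])))
yaw=np.arctan2(-n[1],-n[0])
e=np.array([np.cos(yaw)*np.cos(np.radians(25)),np.sin(yaw)*np.cos(np.radians(25)),np.sin(np.radians(25))]);f=np.array([-np.sin(yaw),np.cos(yaw),0])
m=Q.mean(0);u=(Q-m)@e;v=(Q-m)@f
s=np.linalg.lstsq(np.c_[2*u,2*v,np.ones(7)],u*u+v*v,rcond=None)[0]
C=m+s[0]*e+s[1]*f;print("centre",C,"r",np.sqrt(s[2]+s[0]**2+s[1]**2),"yaw",np.degrees(yaw))
z=np.array([-np.cos(yaw)*.4226,-np.sin(yaw)*.4226,.9063]);print("origin",C-46*z,"knob",C+36*z,"to knob",(k[0,:3]-C)@z,k[0,:3]-C-z*((k[0,:3]-C)@z))
E
```

```text
[[ 6.466e+02 -7.980e+01  2.172e+02  2.000e-01]
 [ 6.338e+02 -1.352e+02  2.109e+02  3.000e-01]
 [ 5.895e+02 -1.650e+02  1.911e+02  5.000e-01]
 [ 5.407e+02 -1.514e+02  1.704e+02  1.000e+00]
 [ 5.270e+02 -4.720e+01  1.637e+02  8.000e-01]
 [ 5.697e+02 -1.820e+01  1.804e+02  2.000e+00]
 [ 6.188e+02 -3.150e+01  1.984e+02  5.000e-01]]
knob [[568.9 -89.7 208.8   5.2]]
n [-0.3953665   0.02197918  0.91826044] tilt 23.326918757668007
centre [580.39073842 -91.78651377 186.13881904] r 73.4930306413203 yaw -3.1819061821026353
origin [599.80036922 -92.86553206 144.44901904] knob [565.20059258 -90.94206468 218.76561904] to knob 25.449364490173206 [-0.71960996  1.53017672 -0.37380508]
```

```bash
cat >> h.py <<'E'
def delta(Pt,Rt,s):
    """shift (units .25m) and turn (units pi) in the tool frame from state s to target TCP pose"""
    R0=R.from_rotvec(s['tool_rot'])
    return R0.inv().apply(np.array(Pt)-s['ee_pos'])/250,(R0.inv()*Rt).as_rotvec()/np.pi
def frame(z,yhint):
    z=np.array(z)/np.linalg.norm(z);y=np.array(yhint)-np.dot(yhint,z)*z;y/=np.linalg.norm(y)
    return R.from_matrix(np.c_[np.cross(y,z),y,z])
AX=np.array([-.422,.023,.906]);AX/=np.linalg.norm(AX)
E
python3 - <<'E'
from h import *
from station import sensors
s=sensors.observe()
K=np.array([565,-91,221.])
Rt=frame(-AX,[1,-.05,0]);Pt=K+AX*110
d,t=delta(Pt,Rt,s);print(Pt,d,t,t/8)
# shift first (pure translation), then turn about TCP
E
```

```text
[518.567206   -88.4693027  320.68746768] [ 1.78869234 -0.88998126 -0.25915504] [-0.12452387  0.07788422 -0.35551855] [-0.01556548  0.00973553 -0.04443982]
```

```bash
python3 -m crank '[{"delta_pos":[0.12,-0.06,-0.1],"turn":[0,0,0],"jaw":1},{"delta_pos":[0.18,-0.09,-0.06],"turn":[0,0,0],"jaw":1},{"delta_pos":[0.18,-0.09,-0.05],"turn":[0,0,0],"jaw":1},{"delta_pos":[0.18,-0.09,-0.05],"turn":[0,0,0],"jaw":1},{"delta_pos":[0.18,-0.09,0],"turn":[0,0,0],"jaw":1},{"delta_pos":[0.18,-0.09,0],"turn":[0,0,0],"jaw":1},{"delta_pos":[0.19,-0.09,0],"turn":[0,0,0],"jaw":1},{"delta_pos":[0.19,-0.09,0],"turn":[0,0,0],"jaw":1}]'
python3 -m crank '[{"delta_pos":[0.19,-0.1,0],"turn":[0,0,0],"jaw":1},{"delta_pos":[0.19,-0.1,0],"turn":[0,0,0],"jaw":1},{"delta_pos":[0,0,0],"turn":[-0.02,0.012,-0.05],"jaw":1},{"delta_pos":[0,0,0],"turn":[-0.02,0.013,-0.05],"jaw":1},{"delta_pos":[0,0,0],"turn":[-0.02,0.013,-0.05],"jaw":1},{"delta_pos":[0,0,0],"turn":[-0.02,0.013,-0.05],"jaw":1},{"delta_pos":[0,0,0],"turn":[-0.02,0.013,-0.05],"jaw":1},{"delta_pos":[0,0,0],"turn":[-0.02,0.013,-0.05],"jaw":1}]'
cat > st.py <<'E'
from h import *
from station import sensors
import sys
s=sensors.observe();R0=R.from_rotvec(s['tool_rot'])
print("t%.2f q"%s['time'],s['q'].round(2),"p",s['ee_pos'].round(1),"z",R0.apply([0,0,1]).round(3),"y",R0.apply([0,1,0]).round(3),"F",s['contact_force'].round(1),"Tz(axle) %.3f"%(s['torque']@AX),"w%.1f g%.1f"%(s['width'],s['grasp_force']))
E
cat > look.py <<'E'
from h import *
from station import sensors,optics
import sys,pickle
s=sensors.observe();c=optics.calibration("wrist");im=optics.grab_frame("wrist")
cv2.imwrite(f"pics/{sys.argv[1]}.png",im[:,:,::-1]);pickle.dump((s,c),open(f"{sys.argv[1]}.pkl","wb"))
K=np.array([565,-91,221.]);print("proj knob, knobtop, base",proj(c,[K,K+18*AX,K-44*AX]).round(0).tolist())
E
python3 st.py; python3 look.py w1
```

```text
time: 1.1
ee_pos: [448.3, -170.3, 321.0]
tool_rot: [-3.083, -0.602, 0.001]
contact_force: [1.4, -0.7, -0.1]
width: 85.2
grasp_force: 0.0
time: 2.1
ee_pos: [516.3, -89.3, 320.8]
tool_rot: [2.186, 1.749, 0.425]
contact_force: [0.9, -0.6, 0.6]
width: 85.0
grasp_force: 0.0
t2.10 q [-0.18 -0.04 -0.24  0.95  0.02  1.61] p [516.3 -89.3 320.8] z [ 0.415 -0.055 -0.908] y [ 0.885 -0.207  0.417] F [ 0.9 -0.6  0.6] Tz(axle) -0.053 w85.0 g0.0
proj knob, knobtop, base [[254.0, 191.0], [255.0, 198.0], [254.0, 178.0]]
```

View pics/w1.png

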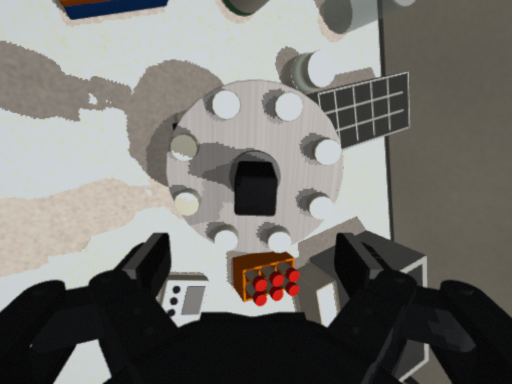

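The wrist view shows the drum with its knob's top face at about (255,200), within 3 px of the prediction, and its sides nearly square to the jaws. I'll measure its edges and test the sign of joint 6.

```bash
python3 - <<'E'
from h import *
import pickle
s,c=pickle.load(open("w1.pkl","rb"))
g=cv2.cvtColor(cv2.imread("pics/w1.png"),cv2.COLOR_BGR2GRAY)
m=(g<55).astype(np.uint8);m[:150]=0;m[222:]=0;m[:,:225]=0;m[:,285:]=0
cols=np.arange(241,272);bot=[np.where(m[:,x])[0].max() for x in cols]
rows=np.arange(192,210);L=[np.where(m[y])[0].min() for y in rows];Rr=[np.where(m[y])[0].max() for y in rows]
pb=np.polyfit(cols,bot,1);pl=np.polyfit(rows,L,1);pr=np.polyfit(rows,Rr,1)
print(pb,pl,pr,np.mean(L),np.mean(Rr),np.mean(bot))
K=np.array([565,-91,221.]);top=K+18*AX
def onplane(p):
    o,v=ray(c,p);return o+v*(((top-o)@AX)/(v@AX))[:,None]
def cx(pe):
    y=np.polyval(pb,250)
    for _ in range(5): x=np.polyval(pe,y);y=np.polyval(pb,x)
    return [x,y]
a,b=cx(pl),cx(pr)
# edges at full extents (pixel border +-.5)
A,B=onplane([[a[0]-.5,a[1]+.5],[b[0]+.5,b[1]+.5]])
e=(B-A);print("bottom edge",A.round(1),B.round(1),np.linalg.norm(e)); e/=np.linalg.norm(e)
R0=R.from_rotvec(s['tool_rot']);t=R0.inv().apply(e);print("edge in tool",t.round(3),"angle to y deg",np.degrees(np.arctan2(t[0],t[1])))
n=np.cross(AX,e);n=n*np.sign(n@(onplane([[255,195]])[0]-A))
print("top centre",((A+B)/2+17*n).round(1),"expected",top.round(1), "edge dir",e.round(3))
E
python3 -m crank '[{"delta_pos":[0,0,0],"turn":[0,0,0.05],"jaw":1},{"delta_pos":[0,0,0],"turn":[0,0,0],"jaw":1}]' ; python3 st.py
```

```text
[-1.7669535e-16  2.1400000e+02] [1.97531196e-15 2.35000000e+02] [-7.94633643e-02  2.90543516e+02] 235.0 274.6111111111111 214.0
bottom edge [ 540.  -101.5  229.5] [ 568.7 -108.2  243. ] 32.411490137477486
edge in tool [-0.     1.    -0.001] angle to y deg -0.013661726306699767
top centre [557.7 -88.2 237.4] expected [557.4 -90.6 237.3] edge dir [ 0.885 -0.207  0.417]
time: 2.4
ee_pos: [516.5, -89.7, 321.1]
tool_rot: [2.338, 1.577, 0.459]
contact_force: [0.6, -0.2, -0.6]
width: 85.3
grasp_force: 0.0
t2.40 q [-0.18 -0.04 -0.23  0.95  0.02  1.78] p [516.5 -89.7 321.1] z [ 0.412 -0.056 -0.909] y [ 0.84  -0.363  0.403] F [ 0.6 -0.2 -0.6] Tz(axle) -0.031 w85.3 g0.0
```

```bash
python3 - <<'E'
from h import *
from station import sensors
s=sensors.observe()
K=np.array([565,-89.5,222.]);e=np.array([.885,-.207,.417])
Rt0=frame(-AX,e);Rt=Rt0*R.from_rotvec([0,0,-np.pi/2])
d,t=delta(K+AX*100,Rt,s);print(d,t,t/10, Rt.as_matrix().round(3))
R0=R.from_rotvec(s['tool_rot']);print("z tilt only",(R0.inv()*(Rt*R.from_rotvec([0,0,np.pi/2+.157]))).as_rotvec()/np.pi)
E
```

```text
[0.01463242 0.00402924 0.04054986] [-0.00890333  0.00863319 -0.55179413] [-0.00089033  0.00086332 -0.05517941] [[-0.885  0.197  0.422]
 [ 0.207  0.978 -0.023]
 [-0.417  0.067 -0.906]]
z tilt only [ 0.00068768  0.01088425 -0.00187933]
```

```bash
python3 -m crank '[{"delta_pos":[0.015,0.004,0],"turn":[0,0.011,0],"jaw":1},{"delta_pos":[0,0,0],"turn":[0,0,-0.058],"jaw":1},{"delta_pos":[0,0,0],"turn":[0,0,-0.058],"jaw":1},{"delta_pos":[0,0,0],"turn":[0,0,-0.058],"jaw":1},{"delta_pos":[0,0,0],"turn":[0,0,-0.058],"jaw":1},{"delta_pos":[0,0,0],"turn":[0,0,-0.058],"jaw":1},{"delta_pos":[0,0,0],"turn":[0,0,-0.058],"jaw":1},{"delta_pos":[0,0,0],"turn":[0,0,-0.058],"jaw":1}]'
python3 -m crank '[{"delta_pos":[0,0,0],"turn":[0,0,-0.058],"jaw":1},{"delta_pos":[0,0,0],"turn":[0,0,-0.058],"jaw":1},{"delta_pos":[0,0,0],"turn":[0,0,-0.03],"jaw":1},{"delta_pos":[0,0,0],"turn":[0,0,0],"jaw":1}]' >/dev/null
python3 st.py; python3 look.py w2; python3 - <<'E'
from h import *
from station import sensors
s=sensors.observe()
K=np.array([565,-89.5,222.]);e=np.array([.885,-.207,.417])
Rt=frame(-AX,e)*R.from_rotvec([0,0,-np.pi/2])
print(delta(K+AX*6,Rt,s))
E
```

```text
time: 3.4
ee_pos: [519.0, -86.5, 321.8]
tool_rot: [0.885, 2.567, 0.166]
contact_force: [-0.5, -0.2, 0.1]
width: 85.3
grasp_force: 0.0
t3.90 q [-0.2  -0.04 -0.23  0.94  0.06  0.03] p [519.  -86.5 321.8] z [ 0.424 -0.023 -0.905] y [0.197 0.978 0.067] F [ 0.6 -1.2 -0.6] Tz(axle) 0.013 w85.7 g0.0
proj knob, knobtop, base [[248.0, 194.0], [248.0, 200.0], [249.0, 182.0]]
(array([ 0.00244892, -0.00238634,  0.41593457]), array([ 8.53735726e-05,  8.46241586e-04, -5.33072439e-05]))
```

View pics/w2.png

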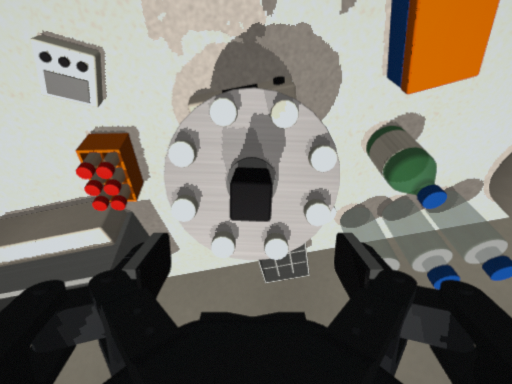

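The wrist view from the other side shows the knob's top face centred at about (250.5,207), square to the jaws. I'll triangulate with the first wrist view.

```bash
python3 - <<'E'
from h import *
import pickle
s1,c1=pickle.load(open("w1.pkl","rb"));s2,c2=pickle.load(open("w2.pkl","rb"))
P=tri(c1,[[255,200.5]],c2,[[250.5,207]]);print(P, "K",P[0,:3]-18*AX)
for d in (1,): print(proj(c1,P[:,:3]),proj(c2,P[:,:3]))
g=cv2.cvtColor(cv2.imread("pics/w2.png"),cv2.COLOR_BGR2GRAY)
for y in range(155,228,6): 
    x=np.where(g[y,222:285]<55)[0]; print(y,x.min()+222 if len(x) else 0,x.max()+222 if len(x) else 0,len(x))
print(g[150:225:3,250])
E
```

```text
[[552.2067104  -88.10037566 250.65236726   0.74422114]] K [559.80480397 -88.51448977 234.33987255]
[[255.34460872 200.85595102]] [[250.8330498  206.63635165]]
155 0 0 0
161 238 264 10
167 237 266 30
173 234 269 36
179 232 271 40
185 230 271 42
191 230 271 42
197 231 270 40
203 230 270 41
209 230 270 41
215 230 269 40
221 0 0 0
227 0 0 0
[ 90  92  81  55  54  54  13   7   6   5   9  18  29  29  29  31  31  31
  33  34  32  33  33  36 187]
```

```bash
python3 - <<'E'
from h import *
import pickle
V=[pickle.load(open(f"w{i}.pkl","rb"))[1] for i in(1,2)]
ctr=[]
for i,c in zip((1,2),V):
    g=cv2.cvtColor(cv2.imread(f"pics/w{i}.png"),cv2.COLOR_BGR2GRAY)
    print(i,"camC",ray(c,[[1,1]])[0][0].round(0)); print(g[155:225,250].tolist())
    m=((g>=18)&(g<60)).astype(np.uint8);m[:150]=0;m[225:]=0;m[:,:225]=0;m[:,285:]=0
    m=cv2.morphologyEx(m,cv2.MORPH_OPEN,np.ones((5,5)))
    k,l,st,ce=cv2.connectedComponentsWithStats(m)
    for j in range(1,k):print(st[j],ce[j])
    j=min(range(1,k),key=lambda j:abs(ce[j][1]-202)-st[j,4]*.01);ctr.append(ce[j])
print(ctr);P=tri(V[0],[ctr[0]],V[1],[ctr[1]]);print(P,"K",P[0,:3]-18*AX)
E
```

```text
1 camC [482. -16. 430.]
[71, 70, 68, 69, 68, 60, 26, 5, 7, 7, 6, 7, 5, 5, 7, 9, 6, 7, 7, 6, 7, 14, 18, 18, 21, 24, 24, 22, 21, 24, 22, 23, 22, 22, 22, 21, 23, 23, 21, 22, 23, 22, 21, 24, 22, 20, 21, 22, 22, 22, 20, 19, 17, 17, 20, 20, 18, 19, 20, 34, 99, 173, 179, 180, 180, 179, 179, 180, 179, 179]
[230 163   8  20 118] [233.11016949 172.06779661]
[ 237  178   40   37 1311] [257.21281465 195.40198322]
2 camC [410. -68. 400.]
[91, 81, 52, 48, 55, 54, 56, 54, 54, 56, 54, 52, 39, 13, 7, 3, 7, 5, 4, 6, 6, 8, 5, 7, 5, 9, 8, 11, 18, 23, 28, 29, 28, 29, 29, 29, 30, 29, 29, 31, 31, 29, 31, 31, 30, 32, 31, 31, 32, 33, 32, 32, 34, 32, 34, 32, 33, 33, 33, 35, 33, 33, 35, 35, 36, 64, 131, 187, 193, 193]
[239 157  27  12 265] [252.09811321 162.74339623]
[ 230  183   42   38 1503] [250.15635396 201.29673985]
[array([257.21281465, 195.40198322]), array([250.15635396, 201.29673985])]
[[560.3083439  -89.67014644 236.11366803   0.76899013]] K [567.90643747 -90.08426054 219.80117332]
```

```bash
python3 -m crank '[{"delta_pos":[0.002,-0.004,0.08],"turn":[0,0.001,0],"jaw":1},{"delta_pos":[0,0,0.08],"turn":[0,0,0],"jaw":1},{"delta_pos":[0,0,0.08],"turn":[0,0,0],"jaw":1},{"delta_pos":[0,0,0.06],"turn":[0,0,0],"jaw":1},{"delta_pos":[0,0,0.06],"turn":[0,0,0],"jaw":1},{"delta_pos":[0,0,0.06],"turn":[0,0,0],"jaw":1},{"delta_pos":[0,0,0],"turn":[0,0,0],"jaw":1}]' | tail -3; python3 st.py
python3 -m crank '[{"delta_pos":[0,0,0],"turn":[0,0,0],"jaw":0.3},{"delta_pos":[0,0,0],"turn":[0,0,0],"jaw":0.3},{"delta_pos":[0,0,0],"turn":[0,0,0],"jaw":0.3},{"delta_pos":[0,0,0],"turn":[0,0,0],"jaw":0.3},{"delta_pos":[0,0,0],"turn":[0,0,0],"jaw":0.3}]' 40 >/dev/null; python3 st.py
python3 -m crank '[{"delta_pos":[0,0,0],"turn":[0,0,0],"jaw":0},{"delta_pos":[0,0,0],"turn":[0,0,0],"jaw":0},{"delta_pos":[0,0,0],"turn":[0,0,0],"jaw":0}]' 40 >/dev/null; python3 st.py; python3 look.py w3
```

```text
contact_force: [-1.2, 0.7, -0.0]
width: 85.3
grasp_force: 0.0
t4.83 q [-0.19  0.11 -0.34  0.7   0.06  0.04] p [562.2 -89.7 225. ] z [ 0.42  -0.022 -0.907] y [0.197 0.978 0.067] F [-1.2  0.7 -0. ] Tz(axle) -0.016 w85.3 g0.0
t5.45 q [-0.19  0.11 -0.33  0.7   0.05  0.04] p [562.7 -90.3 227.6] z [ 0.424 -0.024 -0.906] y [0.197 0.978 0.066] F [-4.3 -2.3  6.3] Tz(axle) 0.053 w34.0 g39.8
t5.83 q [-0.19  0.11 -0.33  0.7   0.05  0.04] p [562.7 -90.3 227.6] z [ 0.423 -0.024 -0.906] y [0.197 0.978 0.066] F [-4.5 -2.1  5.9] Tz(axle) 0.038 w33.6 g39.8
proj knob, knobtop, base [[248.0, 252.0], [248.0, 272.0], [249.0, 219.0]]
```

Gripped at 34 mm with low side forces. Now the feeling sweep: one way in steps of 2 rows, logging the torque.

```bash
cat > lg.py <<'E'
from h import *
from station import sensors
import json
s=sensors.observe();R0=R.from_rotvec(s['tool_rot']);t=R0.inv().apply(s['torque']);f=R0.inv().apply(s['contact_force'])
open("log.txt","a").write(json.dumps([s['time'],s['q'][5],s['effort'][5],*t,*f,*R0.apply([0,1,0]),s['joint_velocities'][5]])+"\n")
print("t%.2f q6 %.3f v %.2f eff6 %.3f Ttool"%(s['time'],s['q'][5],s['joint_velocities'][5],s['effort'][5]),t.round(2),"F",f.round(1),"g%.0f"%s['grasp_force'])
E
python3 -m crank '[{"delta_pos":[0,0,0],"turn":[0,0,0],"jaw":0},{"delta_pos":[0,0,0],"turn":[0,0,0],"jaw":0}]' 80 >/dev/null; python3 lg.py
python3 -m crank '[{"delta_pos":[0,0,0],"turn":[0,0,0.02],"jaw":0},{"delta_pos":[0,0,0],"turn":[0,0,0.02],"jaw":0}]' >/dev/null; python3 lg.py
python3 -m crank '[{"delta_pos":[0,0,0],"turn":[0,0,0.02],"jaw":0},{"delta_pos":[0,0,0],"turn":[0,0,0.02],"jaw":0}]' >/dev/null; python3 lg.py
python3 -m crank '[{"delta_pos":[0,0,0],"turn":[0,0,0.02],"jaw":0},{"delta_pos":[0,0,0],"turn":[0,0,0.02],"jaw":0}]' >/dev/null; python3 lg.py
python3 -m crank '[{"delta_pos":[0,0,0],"turn":[0,0,0.02],"jaw":0},{"delta_pos":[0,0,0],"turn":[0,0,0.02],"jaw":0}]' >/dev/null; python3 lg.py
python3 -m crank '[{"delta_pos":[0,0,0],"turn":[0,0,-0.02],"jaw":0},{"delta_pos":[0,0,0],"turn":[0,0,-0.02],"jaw":0}]' >/dev/null; python3 lg.py
python3 -m crank '[{"delta_pos":[0,0,0],"turn":[0,0,-0.02],"jaw":0},{"delta_pos":[0,0,0],"turn":[0,0,-0.02],"jaw":0}]' >/dev/null; python3 lg.py
python3 -m crank '[{"delta_pos":[0,0,0],"turn":[0,0,-0.02],"jaw":0},{"delta_pos":[0,0,0],"turn":[0,0,-0.02],"jaw":0}]' >/dev/null; python3 lg.py
python3 -m crank '[{"delta_pos":[0,0,0],"turn":[0,0,-0.02],"jaw":0},{"delta_pos":[0,0,0],"turn":[0,0,-0.02],"jaw":0}]' >/dev/null; python3 lg.py
```

```text
t6.12 q6 0.040 v 0.00 eff6 0.054 Ttool [ 0.26  0.84 -0.1 ] F [ 2.  -3.9 -8.4] g78
t6.38 q6 0.166 v 0.50 eff6 0.045 Ttool [ 0.49  0.88 -0.46] F [ 1.6 -4.4 -7.5] g79
t6.62 q6 0.292 v 0.50 eff6 0.044 Ttool [ 0.63  0.78 -0.44] F [ 0.2 -4.4 -8.8] g79
t6.88 q6 0.418 v 0.50 eff6 0.040 Ttool [ 0.72  0.76 -0.48] F [-0.5 -4.9 -8.1] g78
t7.12 q6 0.543 v 0.50 eff6 0.034 Ttool [ 0.94  0.66 -0.49] F [-0.7 -3.6 -7.9] g78
t7.38 q6 0.415 v -0.50 eff6 0.258 Ttool [0.61 0.63 0.15] F [-0.2 -3.3 -8.5] g80
t7.62 q6 0.290 v -0.50 eff6 0.260 Ttool [0.47 0.73 0.18] F [ 0.1 -3.2 -8.2] g81
t7.88 q6 0.164 v -0.50 eff6 0.262 Ttool [0.36 0.76 0.17] F [ 0.1 -3.7 -7.8] g81
t8.12 q6 0.038 v -0.50 eff6 0.262 Ttool [0.24 0.8  0.14] F [ 1.3 -3.1 -7.1] g81
```

The drag is 0.31 N m and the weight pulls towards −q6 with about 0.15 N m. I'll sweep on in the − direction and back.

```bash

python3 -m crank '[{"delta_pos":[0,0,0],"turn":[0,0,-0.03],"jaw":0},{"delta_pos":[0,0,0],"turn":[0,0,-0.03],"jaw":0},{"delta_pos":[0,0,0],"turn":[0,0,-0.03],"jaw":0}]' >/dev/null; python3 lg.py
python3 -m crank '[{"delta_pos":[0,0,0],"turn":[0,0,-0.03],"jaw":0},{"delta_pos":[0,0,0],"turn":[0,0,-0.03],"jaw":0},{"delta_pos":[0,0,0],"turn":[0,0,-0.03],"jaw":0}]' >/dev/null; python3 lg.py
python3 -m crank '[{"delta_pos":[0,0,0],"turn":[0,0,-0.03],"jaw":0},{"delta_pos":[0,0,0],"turn":[0,0,-0.03],"jaw":0},{"delta_pos":[0,0,0],"turn":[0,0,-0.03],"jaw":0}]' >/dev/null; python3 lg.py
python3 -m crank '[{"delta_pos":[0,0,0],"turn":[0,0,-0.03],"jaw":0},{"delta_pos":[0,0,0],"turn":[0,0,-0.03],"jaw":0},{"delta_pos":[0,0,0],"turn":[0,0,-0.03],"jaw":0}]' >/dev/null; python3 lg.py
python3 -m crank '[{"delta_pos":[0,0,0],"turn":[0,0,-0.03],"jaw":0},{"delta_pos":[0,0,0],"turn":[0,0,-0.03],"jaw":0},{"delta_pos":[0,0,0],"turn":[0,0,-0.03],"jaw":0}]' >/dev/null; python3 lg.py
python3 -m crank '[{"delta_pos":[0,0,0],"turn":[0,0,-0.03],"jaw":0},{"delta_pos":[0,0,0],"turn":[0,0,-0.03],"jaw":0},{"delta_pos":[0,0,0],"turn":[0,0,-0.03],"jaw":0}]' >/dev/null; python3 lg.py
python3 -m crank '[{"delta_pos":[0,0,0],"turn":[0,0,-0.03],"jaw":0},{"delta_pos":[0,0,0],"turn":[0,0,-0.03],"jaw":0},{"delta_pos":[0,0,0],"turn":[0,0,-0.03],"jaw":0}]' >/dev/null; python3 lg.py
python3 -m crank '[{"delta_pos":[0,0,0],"turn":[0,0,-0.03],"jaw":0},{"delta_pos":[0,0,0],"turn":[0,0,-0.03],"jaw":0},{"delta_pos":[0,0,0],"turn":[0,0,-0.03],"jaw":0}]' >/dev/null; python3 lg.py
python3 st.py
```

```text
t8.50 q6 -0.245 v -0.75 eff6 0.456 Ttool [-0.05  0.75  0.12] F [ 3.5 -3.2 -8. ] g81
t8.88 q6 -0.528 v -0.75 eff6 0.435 Ttool [-0.21  0.7   0.21] F [ 2.8 -1.1 -8. ] g80
t9.25 q6 -0.811 v -0.75 eff6 0.402 Ttool [-0.3   0.45  0.23] F [ 3.5 -0.8 -7.8] g80
t9.62 q6 -1.093 v -0.75 eff6 0.360 Ttool [-0.17  0.06  0.22] F [ 4.5  1.5 -7.6] g80
t10.00 q6 -1.376 v -0.75 eff6 0.314 Ttool [-0.06 -0.2   0.28] F [ 4.   2.9 -8.4] g80
t10.38 q6 -1.659 v -0.75 eff6 0.276 Ttool [-0.4  -0.12  0.37] F [ 1.9  2.9 -7.6] g80
t10.75 q6 -1.941 v -0.75 eff6 0.232 Ttool [-0.09 -0.39  0.4 ] F [ 2.9  5.6 -7.8] g80
t11.12 q6 -2.224 v -0.75 eff6 0.195 Ttool [ 0.22 -0.66  0.45] F [ 1.   5.1 -7.7] g81
t11.12 q [-0.19  0.11 -0.33  0.7   0.06 -2.22] p [562.5 -90.  227.5] z [ 0.424 -0.022 -0.906] y [-0.806 -0.465 -0.366] F [-7.  -3.   5.4] Tz(axle) -0.449 w33.2 g80.8
```

```bash

python3 -m crank '[{"delta_pos":[0,0,0],"turn":[0,0,0.03],"jaw":0},{"delta_pos":[0,0,0],"turn":[0,0,0.03],"jaw":0},{"delta_pos":[0,0,0],"turn":[0,0,0.03],"jaw":0}]' >/dev/null; python3 lg.py
python3 -m crank '[{"delta_pos":[0,0,0],"turn":[0,0,0.03],"jaw":0},{"delta_pos":[0,0,0],"turn":[0,0,0.03],"jaw":0},{"delta_pos":[0,0,0],"turn":[0,0,0.03],"jaw":0}]' >/dev/null; python3 lg.py
python3 -m crank '[{"delta_pos":[0,0,0],"turn":[0,0,0.03],"jaw":0},{"delta_pos":[0,0,0],"turn":[0,0,0.03],"jaw":0}]' >/dev/null; python3 lg.py
python3 -m crank '[{"delta_pos":[0,0,0],"turn":[0,0,0.03],"jaw":0},{"delta_pos":[0,0,0],"turn":[0,0,0.03],"jaw":0}]' >/dev/null; python3 lg.py
python3 -m crank '[{"delta_pos":[0,0,0],"turn":[0,0,0.03],"jaw":0},{"delta_pos":[0,0,0],"turn":[0,0,0.03],"jaw":0}]' >/dev/null; python3 lg.py
python3 -m crank '[{"delta_pos":[0,0,0],"turn":[0,0,0.03],"jaw":0},{"delta_pos":[0,0,0],"turn":[0,0,0.03],"jaw":0}]' >/dev/null; python3 lg.py
python3 -m crank '[{"delta_pos":[0,0,0],"turn":[0,0,0.03],"jaw":0},{"delta_pos":[0,0,0],"turn":[0,0,0.03],"jaw":0},{"delta_pos":[0,0,0],"turn":[0,0,0.03],"jaw":0}]' >/dev/null; python3 lg.py
python3 - <<'E'
import numpy as np,json
D=np.array([json.loads(l) for l in open("log.txt")]);D=D[abs(D[:,-1])>.3]
q,T,sg=D[:,1],D[:,5],np.sign(D[:,-1])
for use in ("d","d+c"):
    A=np.c_[-sg,np.sin(q),np.cos(q)]
    if use=="d+c":A=np.c_[A,np.ones(len(q))]
    x,*_=np.linalg.lstsq(A,T,rcond=None);r=T-A@x
    # stable zero: torque g(q)=x1 sin+x2 cos = -G sin(q-q0)
    print(use,x.round(3),"G",np.hypot(x[1],x[2]).round(3),"q0",np.arctan2(x[2],-x[1]).round(3),"rms",r.std().round(3))
E
python3 st.py
```

```text
t11.50 q6 -1.937 v 0.75 eff6 -0.394 Ttool [-0.14 -0.35 -0.28] F [ 2.3  5.7 -8.3] g79
t11.88 q6 -1.654 v 0.75 eff6 -0.346 Ttool [-0.84  0.19 -0.3 ] F [ 1.4  1.7 -8.4] g79
t12.12 q6 -1.466 v 0.75 eff6 -0.313 Ttool [-1.    0.46 -0.31] F [ 1.4  1.1 -8.5] g79
t12.38 q6 -1.277 v 0.75 eff6 -0.280 Ttool [-1.16  0.64 -0.33] F [ 1.1  0.  -8.7] g79
t12.62 q6 -1.089 v 0.75 eff6 -0.249 Ttool [-1.27  0.88 -0.38] F [ 2.7 -1.8 -8.3] g79
t12.88 q6 -0.900 v 0.75 eff6 -0.221 Ttool [-1.23  1.21 -0.41] F [ 1.1 -1.6 -8. ] g79
t13.25 q6 -0.618 v 0.75 eff6 -0.187 Ttool [-1.15  1.37 -0.41] F [ 1.6 -4.  -8.9] g79
d [ 0.316 -0.017 -0.16 ] G 0.161 q0 -1.468 rms 0.022
d+c [ 0.316 -0.016 -0.161  0.001] G 0.161 q0 -1.472 rms 0.022
t13.25 q [-0.19  0.11 -0.33  0.7   0.06 -0.62] p [562.6 -90.  227.7] z [ 0.423 -0.023 -0.906] y [-0.385  0.901 -0.203] F [-3.6 -4.1  8.3] Tz(axle) 0.412 w33.4 g79.0
```

Clean fit: the heavy side is lowest at q6 = −1.47. I'll turn there and settle.

```bash

python3 -m crank '[{"delta_pos":[0,0,0],"turn":[0,0,-0.04],"jaw":0},{"delta_pos":[0,0,0],"turn":[0,0,-0.04],"jaw":0},{"delta_pos":[0,0,0],"turn":[0,0,-0.04],"jaw":0},{"delta_pos":[0,0,0],"turn":[0,0,-0.04],"jaw":0},{"delta_pos":[0,0,0],"turn":[0,0,-0.04],"jaw":0},{"delta_pos":[0,0,0],"turn":[0,0,-0.04],"jaw":0},{"delta_pos":[0,0,0],"turn":[0,0,-0.02],"jaw":0},{"delta_pos":[0,0,0],"turn":[0,0,-0.01],"jaw":0}]' >/dev/null; python3 lg.py
python3 -m crank '[{"delta_pos":[0,0,0],"turn":[0,0,0],"jaw":0},{"delta_pos":[0,0,0],"turn":[0,0,0],"jaw":0},{"delta_pos":[0,0,0],"turn":[0,0,0],"jaw":0},{"delta_pos":[0,0,0],"turn":[0,0,0],"jaw":0}]' >/dev/null; python3 lg.py; python3 st.py; python3 look.py w4
```

```text
t14.25 q6 -1.468 v -0.24 eff6 -0.145 Ttool [-0.93  0.33  0.34] F [ 1.2  1.3 -8.2] g80
t14.75 q6 -1.468 v 0.00 eff6 0.110 Ttool [-0.99  0.38 -0.08] F [ 1.2  2.5 -9.1] g79
t14.75 q [-0.19  0.11 -0.33  0.7   0.06 -1.47] p [562.5 -89.9 227.6] z [ 0.423 -0.023 -0.906] y [-0.87   0.267 -0.414] F [-6.3 -0.2  7.1] Tz(axle) 0.081 w33.2 g79.0
proj knob, knobtop, base [[253.0, 249.0], [253.0, 268.0], [253.0, 217.0]]
```

View pics/w4.png

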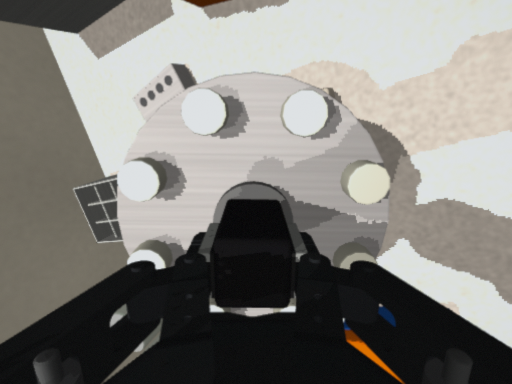

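The view shows the fingers squarely clamped on the knob, around (253,255). The drum is still, q6 is −1.468 and the grip is 79 N, so I'm handing in.

```bash
python3 -c "
from station import job
print(job.job_done())"
```

```text
the job is handed in; nothing more can be done
None
```

The drum's heavy side is turned to within a few degrees of the lowest point by the torque fit, and the job is handed in at 14.8 s with the drum still and the gripper holding the knob at 79 N; no verdict came back, and I saw no contact with the other things on the bench.

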